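# Pop the strap-seal drawer with the dowel

## Task

Take the wooden dowel from its stand, push it down through the round hole in the top of the yellow box until the red spring catch inside lets go and the sprung drawer jumps out, then put the dowel back in its stand. Work the catch with the dowel, not with the gripper, and leave the blue box's drawer shut.

Things in the scene. Friction and masses are not known exactly. Their poses are not given: they have to be found in the camera images.
- dowel_grip (a point): The place to grip the loose wooden dowel: on its axis, in the middle of its green band. The dowel is round, 16 mm across, 160 mm long, about 50 g, and starts upright in its stand. This point is 95 mm above its lower end and 65 mm below its upper end; z points along the dowel to the upper end.
- stand_mouth (a point): Fixed black round stand for the dowel (68 mm across at the foot): the centre of its mouth, 46 mm above the table. The socket is 30 mm wide, flares to 44 mm at the mouth, and its floor lies 40 mm below this point (6 mm above the table). z is up. The dowel stands in it with play, so it may lean a little when let go.
- yellow_catch: Red spring catch in the yellow box. Origin: middle of the top of its round pad (44 mm wide), 66 mm above the table at rest, straight under the centre of a 34 mm round hole in the box's flat top, which is 80 mm above the table. The pad goes straight down up to 16 mm against a spring (3 N at first, 8 N at the bottom) and springs back; 8 mm down frees the drawer. x points to the box's rear, z up.
- yellow_drawer (a joint): How far the drawer of the fixed yellow steel box (170 x 130 x 80 mm high; its middle is 52 mm from the hole) is out, m: 0 shut, 0.05 fully out. It slides level from the end away from the hole, towards the robot. Locked until the catch is pressed; then a spring pushes it out and keeps it out.
- blue_drawer (a joint): The same for the drawer of the blue box, alike but for its colour, on the other side of the stand; 0 shut. It is not to be opened.
Mind the look-alikes: they are no part of the job. Of the things shaped like the part that bears yellow_catch, the yellow one is meant.

How it is judged:
By the outcome, as a careful person would: the job done as asked, in the order asked, and still so for the second after the job is handed in, with the robot touching nothing.
It also fails if it takes over 43 s, if anything falls off the work surface, if the arm or the gripper's body presses on something with over 40 N, if the wrist force passes 120 N, or if a joint passes its speed limit or range.

## Robot

A 6-joint arm with a two-finger parallel gripper is mounted at the origin on the work surface. World frame = base frame: x ahead of the robot, y to its left, z up, the work surface at z = 0. Lengths are in m, angles in rad, forces in N, time in s.
With the tool pointing down it reaches from about 0.375 to 0.9 m from the base axis. Payload 3.1 kg.
Tool frame: the origin (TCP) lies between the finger pads; the fingertips stand 19 mm ahead of it and the grasp point (between the pads) is the TCP; z points along the fingers, y is the direction in which the jaws open and shut (so a half turn about z gives the same grasp; the last joint's range is limited). The gripper opens to 87 mm and grips with 3 to 60 N. Pads are 19 mm wide; open, the fingers measure 117 mm over their backs; the gripper's body (75 mm by 190 mm) begins 51 mm behind the grasp point.
Start: joints at [-1.421, 0.527, 1.433, -0, 1.181, -0.178], TCP at [0.202, -0.591, 0.242] pointing down, gripper open.
Joint ranges: [-3.08, 3.08], [-0.75, 2.2], [0.22, 2.44], [-1.43, 4.57], [0, 2.65], [-2.85, 2.85]. Speed limits (rad/s): [2.79, 2.79, 3.14, 3.14, 3.14, 3.14].

## Interface

Orientations are given as a unit quaternion [x, y, z, w].
In Python, from rig import robot gives the robot as it stands.
- The arm moves only by the tool apply_moves, never from a script. Its argument "series" is a list of rows, each a list of 7 numbers: the shift along the tool's x, y, z in cm, then the turn, a rotation vector about the tool's x, y, z in degrees, then the opening, from 0 (shut) to 1 (fully open). In form: [[dx, dy, dz, rx, ry, rz, grip], ...]. A call has 1 to 5 rows; each row is the pose to reach, as a shift and turn from the pose commanded when the call began, along the tool's axes at that moment; what a row does not reach only later rows make up. A row lasts 1/12 s, in which the tool goes at most 41.7 mm and 7.16 degrees, less where a joint would pass 70% of its speed; a pose out of reach is approached as far as the arm can. A call with a gripper value outside its range is refused whole. The fingers move at their own pace and stop on an object; "newtons" is the grip in N (left out, the last holds). Time passes only in rows, so rows that repeat a pose let the fingers close. It gives the time, the measured TCP pose, the force and the opening at its end, in the units of the state.
- robot.get_obs(): the state, without advancing time (a new reading comes with each control period).
- robot.camera(name): name is "scene" or "top" or "wrist"; returns the picture (420x560x3 uint8, red, green, blue); there is no depth.
- robot.camera_params(name): a dict with "mtx" (3x3 intrinsics, pixels), "origin" and "rotation" of the camera in the world. Camera axes: x right, y down, z forward; pixel columns grow to the right and rows downward; lengths in m; the calibration is good to about 2 mm. A picture is of the moment at which its call begins: read the wrist's pose just before it. camera_params takes no time and is no camera call; for the wrist camera it gives the pose at the moment of the call.
- robot.hand_in(): hands the job in, once; it reports no verdict.
The state is a dict: "time": time; "q": joint angles; "joint_velocities": joint speeds; "joint_torque": joint torques, N m; "position": TCP position; "tool_rot": TCP orientation; "ft_force": force on the tool from outside, world axes, zero at the start; "moment": the same for the moment, N m; "grip_width": finger opening in m.
Only numpy, scipy, OpenCV 4.12 (cv2) and the standard library are available. Lean on these libraries where they do the work, as an engineer would, in place of code of your own. Each camera call takes 0.05 s, during which the arm holds its last target. There are 200 camera calls.

## Working session

There is one attempt and no reset: what is moved stays moved. The work goes in short steps, Python scripts to look and compute and a tool call to move; the robot and the scene stay as the last step left them, time stands still between calls to the robot, and variables do not carry over. Pictures are saved under pics/ and viewed, about 8 in all and at most 12, crops included, and the job is handed in when it is done.

Besides the shell and the picture viewer there is one more tool, called as name(argument=value, ...), one argument or row to a line, values as JSON. apply_moves: Moves the arm, as the interface text tells. Its arguments: {"type":"object","properties":{"series":{"type":"array"},"newtons":{"type":"number"}},"required":["series"]}

```bash
mkdir -p pics; ls; python3 - <<'E'
from rig import robot
import cv2,numpy as np
for n in("scene","top"):
    cv2.imwrite(f"pics/{n}0.png",robot.camera(n)[:,:,::-1]); p=robot.camera_params(n); print(n,p)
o=robot.get_obs();print(o)
E
```

```text
pics
scene {'mtx': array([[417.63281369,   0.        , 275.78861857],
       [  0.        , 417.63281369, 213.77118679],
       [  0.        ,   0.        ,   1.        ]]), 'origin': array([ 0.89966304, -0.15659186,  0.6649701 ]), 'rotation': array([ 0.78798696,  0.53107946, -0.17619262, -0.25687998])}
top {'mtx': array([[456.37211941,   0.        , 283.33042577],
       [  0.        , 456.37211941, 207.25586868],
       [  0.        ,   0.        ,   1.        ]]), 'origin': array([0.37773328, 0.01938673, 0.93648776]), 'rotation': array([ 0.7154347 , -0.69500095,  0.05457624, -0.04634988])}
{'time': 0.1, 'q': array([-1.42046931e+00,  5.28350148e-01,  1.43376716e+00, -2.41273610e-05,
        1.18138932e+00, -1.78527859e-01]), 'joint_velocities': array([ 0.00012141, -0.00198418, -0.00309056,  0.00052707,  0.00056997,
       -0.00108975]), 'joint_torque': array([-4.52371614e-04, -4.40984452e+01, -1.77151144e+01,  6.34051720e-02,
        5.33385691e-02, -3.58176840e-05]), 'position': array([ 0.2017611 , -0.59088677,  0.24068584]), 'tool_rot': array([ 9.86511035e-01,  1.63691970e-01,  2.33842810e-06, -9.57047883e-04]), 'ft_force': array([ 0.67528335, -0.18307873, -0.567597  ]), 'moment': array([-0.02981441, -0.00180253,  0.05588321]), 'grip_width': 0.08692942093600667}
```

View pics/scene0.png

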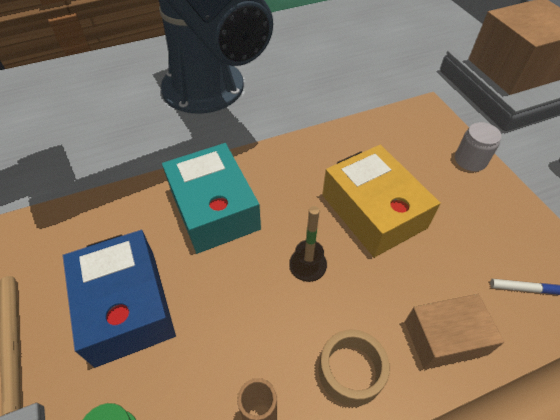

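View pics/top0.png

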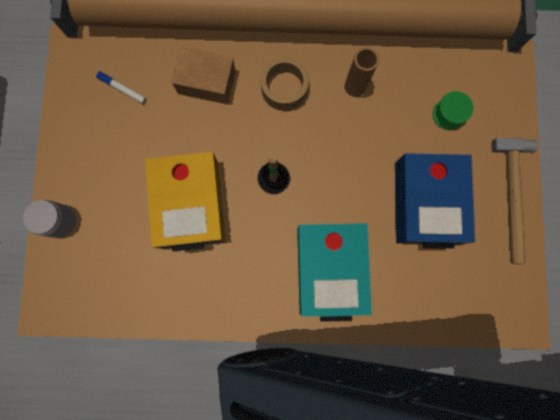

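The scene picture shows the candidates. For the dowel there is one in the black stand, at scene (312,235) and top (273,172); the brown cup at scene (258,400) and the pen at (525,287) are not it. For the box: yellow hole at scene (400,205) and top (180,172), teal at (219,204), blue at (118,315). I choose the yellow box and the dowel in the stand, and check both in one crop.

```bash
cat > h.py <<'E'
import numpy as np,cv2
from scipy.spatial.transform import Rotation as R
from rig import robot
def ray(P,u,v):
    d=R.from_quat(P["rotation"]).apply(np.linalg.solve(P["mtx"],[u,v,1.]));return P["origin"],d
def atz(P,u,v,z):
    o,d=ray(P,u,v);return o+d*(z-o[2])/d[2]
def proj(P,X):
    c=R.from_quat(P["rotation"]).inv().apply(np.atleast_2d(X)-P["origin"]);q=c@P["mtx"].T;return q[:,:2]/q[:,2:]
def tri(*rs):
    A=0;b=0
    for o,d in rs:
        d=d/np.linalg.norm(d);M=np.eye(3)-np.outer(d,d);A=A+M;b=b+M@o
    return np.linalg.solve(A,b)
def blob(im,lo,hi,box):
    x0,y0,x1,y1=box;h=cv2.cvtColor(im,cv2.COLOR_RGB2HSV)[y0:y1,x0:x1]
    m=cv2.inRange(h,lo,hi);v,u=np.nonzero(m);return u.mean()+x0,v.mean()+y0,len(u)
def tool(dw):  # world shift -> tool cm
    return R.from_quat(robot.get_obs()["tool_rot"]).inv().apply(dw)*100
E
python3 - <<'E'
from h import *
s=cv2.imread("pics/scene0.png")[:,:,::-1].copy();t=cv2.imread("pics/top0.png")[:,:,::-1].copy()
S=robot.camera_params("scene");T=robot.camera_params("top")
red=((0,150,90),(8,255,255));gr=((40,80,20),(85,255,255));
for n,im,P,b in(("s",s,S,(380,190,420,220)),("t",t,T,(165,155,195,190))):
    u,v,k=blob(im,*red,b);print(n,"hole",u,v,k,atz(P,u,v,.08))
gs=blob(s,*gr,(295,200,330,270));gt=blob(t,*gr,(255,150,295,195));print(gs,gt)
print("green tri",tri(ray(S,*gs[:2]),ray(T,*gt[:2])),atz(S,*gs[:2],.101))
# stand rim / yellow box sides
a=cv2.resize(s[190:285,270:440],None,fx=4,fy=4,interpolation=2);c=cv2.resize(t[140:260,135:305],None,fx=4,fy=4,interpolation=2)[:,:]
cv2.imwrite("pics/c1.png",a[:,:,::-1]);cv2.imwrite("pics/c2.png",c[:,:,::-1])
E
```

```text
s hole 399.1898734177215 205.8860759493671 158 [0.56598551 0.2089154  0.08      ]
t hole 180.625 171.9318181818182 176 [0.56336929 0.2092912  0.08      ]
(np.float64(310.95454545454544), np.float64(237.12727272727273), 110) (np.float64(272.6808510638298), np.float64(169.82978723404256), 47)
green tri [0.57141692 0.03420492 0.08811466] [0.57899716 0.03070916 0.101     ]
```

View pics/c1.png

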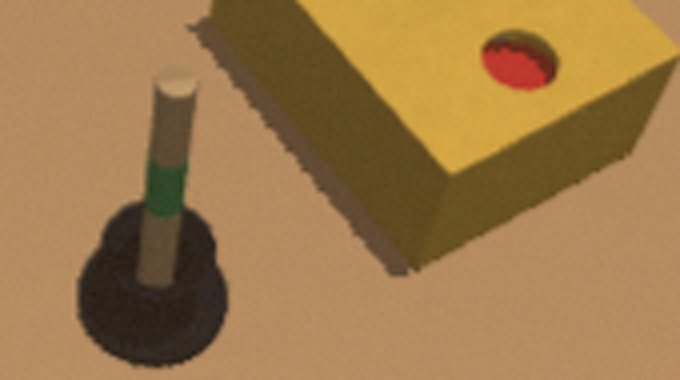

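View pics/c2.png

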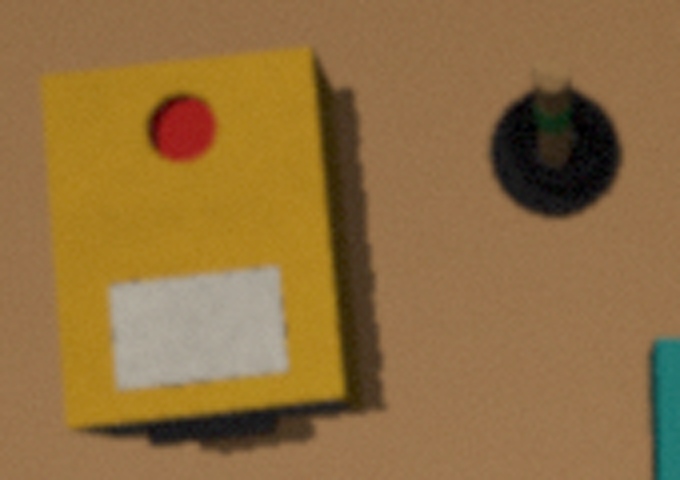

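The crops confirm the yellow box with a red pad under its hole (crop 2 at (182,128), so top (180.5,172)). The dowel with its green band stands in the black stand.

```bash
python3 - <<'E'
from h import *
S=robot.camera_params("scene");T=robot.camera_params("top")
print("hole S",atz(S,400.2,204.9,.08),"T",atz(T,180.6,172,.08),tri(ray(S,400.2,204.9),ray(T,180.6,172)))
print("top",tri(ray(S,314.3,210.7),ray(T,273,159.7)),atz(S,314.3,210.7,.166),atz(T,273,159.7,.166))
print("green",atz(S,311.5,237,.101),atz(T,273.2,170,.101))
print("foot S",atz(S,308.3,265,.01),"mouth S",atz(S,310,251.5,.046),"top",atz(T,273.75,178,.02))
print("move",tool(np.array([.57,.033,.24])-robot.get_obs()["position"]))
E
```

```text
hole S [0.56477192 0.21173204 0.08      ] T [0.56323485 0.20933085 0.08      ] [0.56404854 0.21070962 0.07939615]
top [0.57264169 0.03343605 0.16268421] [0.57519502 0.03344128 0.166     ] [0.57128242 0.03216521 0.166     ]
green [0.57910586 0.03162425 0.101     ] [0.5678666  0.03225241 0.101     ]
foot S [0.57933591 0.03165208 0.01      ] mouth S [0.57393739 0.03505112 0.046     ] top [0.56960051 0.03185304 0.02      ]
move [ 55.00000876 -47.15208279   0.17507111]
```

apply_moves(
  series=[
    [3, -2.6, -1, 0, 0, 0, 1],
    [6, -5.2, -2, 0, 0, 0, 1],
    [9, -7.8, -3, 0, 0, 0, 1],
    [12, -10.4, -3, 0, 0, 0, 1],
    [15, -13, -3, 0, 0, 0, 1],
  ],
)

```text
time: 0.52
position: [0.3024, -0.4186, 0.2719]
tool_rot: [0.987, 0.163, 0.0, 0.0]
ft_force: [0.0, -0.3, 0.4]
grip_width: 0.0872
```

apply_moves(
  series=[
    [3, -2.6, 0, 0, 0, 0, 1],
    [6, -5.2, 0, 0, 0, 0, 1],
    [9, -7.8, 0, 0, 0, 0, 1],
    [12, -10.4, 0, 0, 0, 0, 1],
    [15, -13, 0, 0, 0, 0, 1],
  ],
)

```text
time: 0.93
position: [0.4022, -0.2466, 0.2714]
tool_rot: [0.987, 0.163, -0.0, -0.0]
ft_force: [0.3, 0.1, 0.1]
grip_width: 0.0872
```

apply_moves(
  series=[
    [3, -2.6, 0, 0, 0, 0, 1],
    [6, -5.2, 0, 0, 0, 0, 1],
    [9, -7.8, 0, 0, 0, 0, 1],
    [12, -10.4, 0, 0, 0, 0, 1],
    [15, -13, 0, 0, 0, 0, 1],
  ],
)

```text
time: 1.35
position: [0.5022, -0.075, 0.2713]
tool_rot: [0.987, 0.164, -0.0, -0.0]
ft_force: [-0.4, -1.0, 1.0]
grip_width: 0.087
```

apply_moves(
  series=[
    [3, -2.6, 0, 0, 0, 0, 1],
    [6, -5.2, 0, 0, 0, 0, 1],
    [8, -7, 0, 0, 0, 0, 1],
    [10, -8.1, 0, 0, 0, 0, 1],
    [10, -8.1, 0, 0, 0, 0, 1],
  ],
)

```text
time: 1.77
position: [0.5725, 0.0353, 0.2712]
tool_rot: [0.986, 0.166, 0.001, -0.0]
ft_force: [-0.2, -0.2, -0.5]
grip_width: 0.0869
```

```bash
python3 - <<'E'
from h import *
im=robot.camera("wrist");P=robot.camera_params("wrist");o=robot.get_obs();np.savez("w1.npz",im=im,**P)
cv2.imwrite("pics/w1.png",im[:,:,::-1]);print(o["time"],o["position"],o["tool_rot"],o["q"],P)
print(tool(np.array([.573,.033,.27])-o["position"]), proj(P,[[.573,.033,.166],[.573,.033,.046]]))
E
```

```text
1.8167 [0.570965   0.03359927 0.27098573] [ 9.86233237e-01  1.65360173e-01 -1.24812319e-04 -3.10381603e-05] [-1.36524939e-01  4.22534716e-01  1.53383926e+00 -1.63437534e-05
  1.18547546e+00  1.10203113e+00] {'mtx': array([[299.35130893,   0.        , 278.26887925],
       [  0.        , 299.35130893, 209.36061335],
       [  0.        ,   0.        ,   1.        ]]), 'origin': array([0.65232293, 0.0619104 , 0.41376802]), 'rotation': array([ 0.80426234, -0.57359205, -0.09052944,  0.12632763])}
[0.1728481  0.12303526 0.0985195 ] [[280.191547   214.23052611]
 [279.67412888 183.4095336 ]]
```

View pics/w1.png

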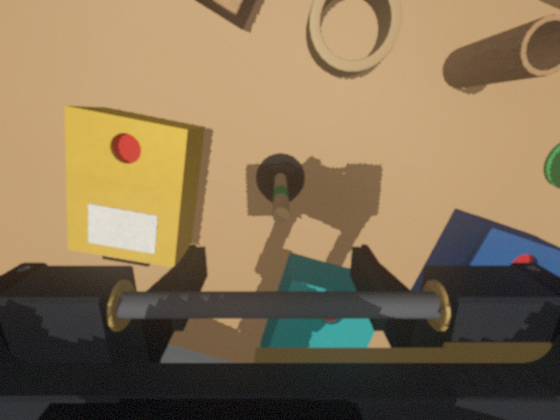

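Wrist picture: dowel top at (281,213), predicted (280,214), and upright; stand centred at (280,178); yellow hole at (126,148). I'll work out the offset and check the clearance to the palm bar at row 305.

```bash
python3 - <<'E'
from h import *
P=dict(np.load("w1.npz"));im=P["im"]
u,v,k=blob(im,(0,150,90),(8,255,255),(105,125,150,175));print("hole",u,v,k,atz(P,u,v,.08),atz(P,u,v,.075))
print("dtop",atz(P,281,213,.166))
g=blob(im,(40,80,15),(85,255,255),(265,170,300,205));print("green",g,atz(P,*g[:2],.101))
p=robot.get_obs()["position"]
for dz in(0,.03,.045,.051,.065,.08):print(dz,proj(P,p+[0,0,dz]))
print(tool(np.array([.573,.033,.121])-p))
E
```

```text
hole 126.15951972555746 147.68953687821613 583 [0.56329863 0.2082918  0.08      ] [0.56196501 0.21048466 0.075     ]
dtop [0.5743023  0.03270427 0.166     ]
green (np.float64(280.4835164835165), np.float64(190.32967032967034), 91) [0.57795505 0.03401233 0.101     ]
0 [[278.96683287 279.69073386]]
0.03 [[279.06894124 315.31148432]]
0.045 [[279.13829074 339.5042214 ]]
0.051 [[279.17090224 350.88082293]]
0.065 [[279.26141078 382.45494217]]
0.08 [[279.38943275 427.11571024]]
[ 0.17636335  0.12456251 14.998519  ]
```

apply_moves(
  series=[
    [0.3, 0.15, 3, 0, 0, 0, 1],
    [0.3, 0.15, 6, 0, 0, 0, 1],
    [0.3, 0.15, 9, 0, 0, 0, 1],
    [0.3, 0.15, 11, 0, 0, 0, 1],
    [0.3, 0.15, 11, 0, 0, 0, 1],
  ],
)

```text
time: 2.23
position: [0.5693, 0.0307, 0.1571]
tool_rot: [0.987, 0.163, -0.005, -0.001]
ft_force: [-1.1, -0.4, 0.9]
grip_width: 0.0872
```

apply_moves(
  series=[
    [0, 0, 1.5, 0, 0, 0, 1],
    [0, 0, 3, 0, 0, 0, 1],
    [0, 0, 3.6, 0, 0, 0, 1],
    [0, 0, 3.6, 0, 0, 0, 1],
  ],
)

```text
time: 2.57
position: [0.5728, 0.0308, 0.1252]
tool_rot: [0.987, 0.163, -0.001, -0.0]
ft_force: [-0.7, -0.3, 0.3]
grip_width: 0.087
```

```bash
python3 - <<'E'
from h import *
im=robot.camera("wrist");P=robot.camera_params("wrist");s=robot.camera("scene");o=robot.get_obs()
b=np.hstack([im[150:420,140:420],cv2.resize(s[120:300,240:420],(270,270))])
cv2.imwrite("pics/w2.png",b[:,:,::-1]);print(o["time"],o["position"],o["ft_force"],o["grip_width"])
E
```

```text
2.6667 [0.57402412 0.03094801 0.12651225] [0.39113992 0.00324966 0.51256599] 0.08707498230430286
```

View pics/w2.png

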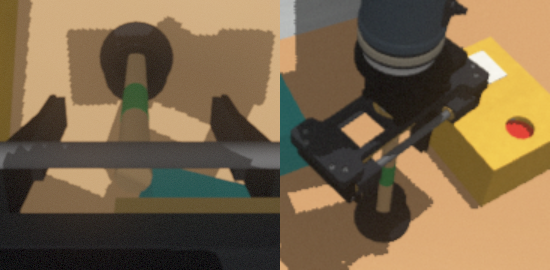

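The dowel (top at crop (130,180)) stands between the fingers, clear of the palm. Now I close on it.

apply_moves(
  series=[
    [0, 0, 0, 0, 0, 0, 0.5],
    [0, 0, 0, 0, 0, 0, 0.3],
    [0, 0, 0, 0, 0, 0, 0.1],
    [0, 0, 0, 0, 0, 0, 0],
    [0, 0, 0, 0, 0, 0, 0],
  ],
  newtons=35,
)

```text
time: 3.08
position: [0.5738, 0.0315, 0.1259]
tool_rot: [0.987, 0.164, 0.0, 0.0]
ft_force: [0.6, -0.5, -0.5]
grip_width: 0.0611
```

apply_moves(
  series=[
    [0, 0, 0, 0, 0, 0, 0],
    [0, 0, 0, 0, 0, 0, 0],
    [0, 0, 0, 0, 0, 0, 0],
    [0, 0, 0, 0, 0, 0, 0],
    [0, 0, 0, 0, 0, 0, 0],
  ],
)

```text
time: 3.5
position: [0.5736, 0.0314, 0.1255]
tool_rot: [0.987, 0.164, -0.0, -0.0]
ft_force: [-0.5, -0.5, 0.6]
grip_width: 0.0285
```

apply_moves(
  series=[
    [0, 0, 0, 0, 0, 0, 0],
    [0, 0, 0, 0, 0, 0, 0],
    [0, 0, 0, 0, 0, 0, 0],
    [0, 0, 0, 0, 0, 0, 0],
  ],
)

```text
time: 3.83
position: [0.5736, 0.0314, 0.1255]
tool_rot: [0.987, 0.164, -0.0, -0.0]
ft_force: [0.6, -0.2, -0.5]
grip_width: 0.0151
```

apply_moves(
  series=[
    [0, 0, -2.5, 0, 0, 0, 0],
    [0, 0, -5, 0, 0, 0, 0],
    [0, 0, -8, 0, 0, 0, 0],
    [0, 0, -10, 0, 0, 0, 0],
    [0, 0, -10, 0, 0, 0, 0],
  ],
)

```text
time: 4.25
position: [0.5766, 0.0311, 0.2302]
tool_rot: [0.986, 0.164, 0.005, 0.001]
ft_force: [0.5, -0.1, 0.7]
grip_width: 0.0153
```

```bash
python3 - <<'E'
from h import *
s=robot.camera("scene");t=robot.camera("top");im=robot.camera("wrist");np.savez("w3.npz",im=im,**robot.camera_params("wrist"));o=robot.get_obs()
cv2.imwrite("s3.png",s[:,:,::-1])
b=np.hstack([cv2.resize(s[100:310,230:440],(420,420)),im[0:420,90:470]])
cv2.imwrite("pics/w3.png",b[:,:,::-1]);print(o["time"],o["position"],o["ft_force"],o["grip_width"])
S=robot.camera_params("scene");p=o["position"]
for dz in(.04,-.02,-.12):print(dz,(proj(S,p+[0,0,dz])-[230,100])*2,proj(robot.camera_params("wrist"),p+[0,0,dz])-[90,0]+[420,0])
print(tool(np.array([.5635,.2095,.2455])-p))
E
```

```text
4.4 [0.57279069 0.03151344 0.2247557 ] [-0.14713259  0.21493826 -0.51230821] 0.015061521511284095
0.04 [[174.88993384 128.79889501]] [[609.07606375 330.94766893]]
-0.02 [[168.49127323 186.99815865]] [[608.95126297 262.15815647]]
-0.12 [[159.87202702 265.39484398]] [[608.85776608 210.62317925]]
[  4.86494375 -17.14666551  -2.06948175]
```

View pics/w3.png

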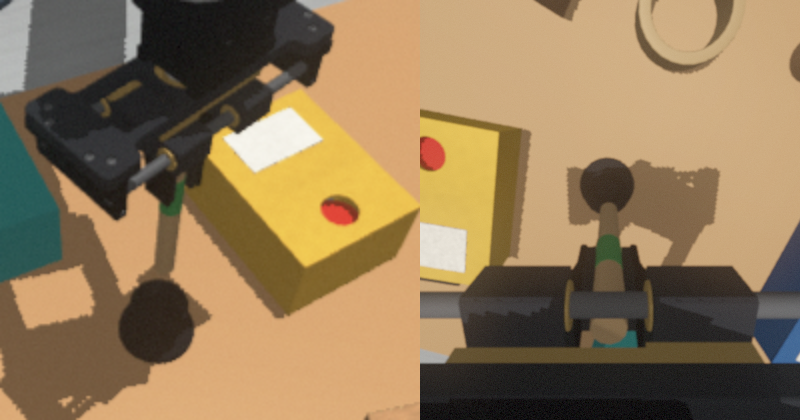

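The dowel is held upright in the jaws. Its lower end is near wrist crop (609,207), and the stand is at (607,186). Next I carry it over the hole.

apply_moves(
  series=[
    [0.5, -1.8, -2, 0, 0, 0, 0],
    [1.4, -5, -2, 0, 0, 0, 0],
    [2.3, -8, -2, 0, 0, 0, 0],
    [3.2, -11, -2, 0, 0, 0, 0],
    [3.8, -13.5, -2, 0, 0, 0, 0],
  ],
)

```text
time: 4.82
position: [0.5646, 0.1732, 0.2432]
tool_rot: [0.987, 0.164, -0.002, -0.0]
ft_force: [-0.1, -0.5, -0.5]
grip_width: 0.0154
```

apply_moves(
  series=[
    [0.6, -2, 0, 0, 0, 0, 0],
    [1.1, -3.6, 0, 0, 0, 0, 0],
    [1.1, -3.6, 0, 0, 0, 0, 0],
    [1.1, -3.6, 0, 0, 0, 0, 0],
  ],
)

```text
time: 5.15
position: [0.5635, 0.2096, 0.2433]
tool_rot: [0.986, 0.165, -0.002, 0.0]
ft_force: [1.2, -0.1, -1.0]
grip_width: 0.0156
```

```bash
python3 - <<'E'
from h import *
s=robot.camera("scene");o=robot.get_obs();im=robot.camera("wrist");W=robot.camera_params("wrist")
S=robot.camera_params("scene");p=o["position"]
a=cv2.resize(s[120:260,320:460],(420,420),interpolation=2);b=cv2.resize(im[110:250,200:340],(380,380),interpolation=2)
c=np.zeros((420,800,3),np.uint8);c[:,:420]=a;c[:380,420:]=b
cv2.imwrite("pics/w4.png",c[:,:,::-1]);print(o["time"],p,o["ft_force"])
e=p-[0,0,.1195]
print("lower end pred",(proj(S,e)-[320,120])*3,(proj(W,e)-[200,110])*380/140+[420,0])
for h in([.5635,.2095,.08],):print("hole pred",(proj(S,h)-[320,120])*3,(proj(W,h)-[200,110])*380/140+[420,0])
print(tool(np.array([.5635,.2095,.2455])-p))
E
```

```text
5.2 [0.56380818 0.20875672 0.24368549] [ 0.14362921  0.43301438 -2.09355111]
lower end pred [[253.67895489 206.87375163]] [[632.13897856 273.05699356]]
hole pred [[236.15907459 254.2465082 ]] [[630.18752462 237.82374407]]
[-0.00573391 -0.08027984 -0.18144142]
```

View pics/w4.png

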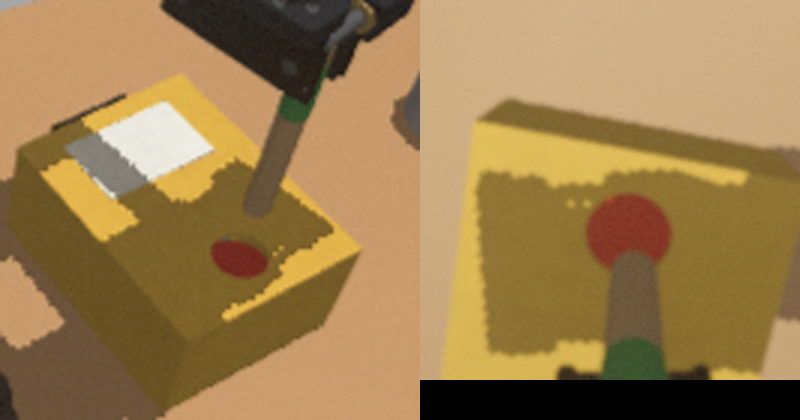

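Hole and dowel end line up within about 2 mm in both views (scene crop hole (242,256), end (257,205); wrist crop hole (628,232), end about (633,262)). Lowering now.

apply_moves(
  series=[
    [0, 0, 1.5, 0, 0, 0, 0],
    [0, 0, 3, 0, 0, 0, 0],
    [0, 0, 4.2, 0, 0, 0, 0],
    [0, 0, 5.2, 0, 0, 0, 0],
    [0, 0, 5.2, 0, 0, 0, 0],
  ],
)

```text
time: 5.67
position: [0.5633, 0.2076, 0.191]
tool_rot: [0.987, 0.163, -0.003, 0.0]
ft_force: [-0.1, -0.1, -1.7]
grip_width: 0.0153
```

apply_moves(
  series=[
    [0, 0, 0.4, 0, 0, 0, 0],
    [0, 0, 0.8, 0, 0, 0, 0],
    [0, 0, 1.2, 0, 0, 0, 0],
    [0, 0, 1.5, 0, 0, 0, 0],
    [0, 0, 1.8, 0, 0, 0, 0],
  ],
)

```text
time: 6.08
position: [0.5657, 0.209, 0.1773]
tool_rot: [0.986, 0.164, 0.001, 0.0]
ft_force: [-2.2, -0.5, 7.2]
grip_width: 0.0153
```

```bash
python3 - <<'E'
from h import *
s=robot.camera("scene");t=robot.camera("top");o=robot.get_obs()
a=cv2.resize(s[120:260,320:460],(400,400),interpolation=2);b=cv2.resize(t[140:280,120:260],(400,400),interpolation=2)
cv2.imwrite("pics/w5.png",np.hstack([a,b])[:,:,::-1]);print(o["time"],o["position"],o["ft_force"],o["grip_width"])
E
```

```text
6.1833 [0.56562457 0.20895716 0.17692051] [-0.30968009 -1.36826346  4.04779001] 0.015303359949592121
```

View pics/w5.png

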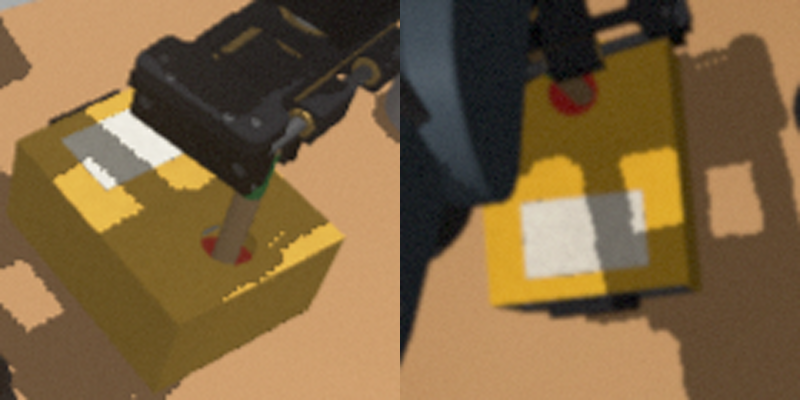

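The dowel is in the hole on the red pad, with 4–7 N on it and the drawer still shut (top crop (600,305)). Pressing further.

apply_moves(
  series=[
    [0, 0, 0.2, 0, 0, 0, 0],
    [0, 0, 0.4, 0, 0, 0, 0],
    [0, 0, 0.6, 0, 0, 0, 0],
    [0, 0, 0.6, 0, 0, 0, 0],
  ],
)

```text
time: 6.52
position: [0.5657, 0.209, 0.171]
tool_rot: [0.986, 0.164, 0.001, 0.0]
ft_force: [-0.3, -0.9, 6.2]
grip_width: 0.0152
```

```bash
python3 - <<'E'
from h import *
t=robot.camera("top");s=robot.camera("scene");o=robot.get_obs()
t0=cv2.imread("pics/top0.png")[:,:,::-1]
cv2.imwrite("s6.png",s[:,:,::-1]);cv2.imwrite("t6.png",t[:,:,::-1])
print(o["time"],o["position"],o["ft_force"],o["grip_width"])
g=lambda im:[int(im[r,175:195].mean()) for r in range(236,280,2)]
print(g(t0),g(t))
E
```

```text
6.6167 [0.56565512 0.20903629 0.17119025] [-1.20840174 -1.25251661  5.94458688] 0.015713200942372874
[117, 113, 113, 102, 51, 26, 27, 52, 94, 115, 116, 116, 116, 116, 116, 116, 116, 116, 116, 116, 116, 116] [134, 130, 133, 128, 95, 124, 164, 166, 154, 158, 170, 172, 168, 151, 121, 85, 42, 38, 56, 127, 148, 148]
```

The drawer front moved from top row 246 to about 268, so the drawer is out. Now lifting out and returning to the stand.

apply_moves(
  series=[
    [0, 0, -1, 0, 0, 0, 0],
    [0, 0, -2.5, 0, 0, 0, 0],
    [0, 0, -5, 0, 0, 0, 0],
    [0, 0, -7.6, 0, 0, 0, 0],
    [0, 0, -7.6, 0, 0, 0, 0],
  ],
)

```text
time: 7.03
position: [0.5681, 0.2099, 0.2515]
tool_rot: [0.986, 0.164, 0.006, -0.0]
ft_force: [1.4, 1.0, 0.4]
grip_width: 0.015
```

apply_moves(
  series=[
    [-0.9, 3, 0, 0, 0, 0, 0],
    [-1.8, 6, 0, 0, 0, 0, 0],
    [-2.7, 9, 0, 0, 0, 0, 0],
    [-3.6, 12, 0, 0, 0, 0, 0],
    [-4.5, 15, 0, 0, 0, 0, 0],
  ],
)

```text
time: 7.45
position: [0.5702, 0.0515, 0.2455]
tool_rot: [0.986, 0.164, -0.0, -0.0]
ft_force: [0.7, 0.0, -0.6]
grip_width: 0.0155
```

apply_moves(
  series=[
    [-0.3, 1, 0, 0, 0, 0, 0],
    [-0.4, 2, 0, 0, 0, 0, 0],
    [-0.4, 2, 0, 0, 0, 0, 0],
    [-0.4, 2, 0, 0, 0, 0, 0],
  ],
)

```text
time: 7.78
position: [0.5733, 0.0329, 0.2455]
tool_rot: [0.987, 0.163, -0.0, -0.0]
ft_force: [-0.3, 0.3, -1.3]
grip_width: 0.015
```

```bash
python3 - <<'E'
from h import *
s=robot.camera("scene");o=robot.get_obs();im=robot.camera("wrist");W=robot.camera_params("wrist")
S=robot.camera_params("scene");p=o["position"]
a=cv2.resize(s[110:310,230:430],(400,400),interpolation=2);b=cv2.resize(im[110:250,200:340],(400,400),interpolation=2)
cv2.imwrite("pics/w7.png",np.hstack([a,b])[:,:,::-1]);print(o["time"],p,o["ft_force"],o["grip_width"])
e=p-[0,0,.1195]
for n,h in(("end",e),("mouth",[.573,.033,.046]),("foot",[.573,.033,.003])):print(n,(proj(S,h)-[230,110])*2,(proj(W,h)-[200,110])*400/140+[400,0])
print(tool(np.array([.573,.033,.2455])-p))
E
```

```text
7.8333 [0.57314882 0.03344701 0.24543543] [ 0.13742176 -0.00861827 -0.75501602] 0.015166036252016537
end [[163.95229597 229.98418888]] [[626.1555215  288.48179759]]
mouth [[157.37978624 282.90418735]] [[626.78591975 228.56902114]]
foot [[154.58760826 307.6189802 ]] [[626.58581659 205.61312243]]
[-0.02856965  0.03745714 -0.00648336]
```

View pics/w7.png

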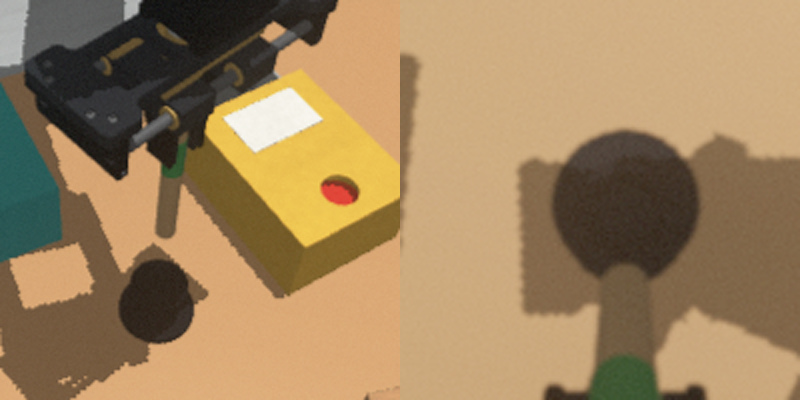

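The dowel end (wrist crop (626,274)) hangs over the stand (circle centre (626,203), predicted (626,206)). It sits about 2 mm too far in +x, so I correct that and lower.

apply_moves(
  series=[
    [-0.2, -0.1, 2, 0, 0, 0, 0],
    [-0.2, -0.1, 4, 0, 0, 0, 0],
    [-0.2, -0.1, 6, 0, 0, 0, 0],
    [-0.2, -0.1, 7.2, 0, 0, 0, 0],
    [-0.2, -0.1, 7.2, 0, 0, 0, 0],
  ],
)

```text
time: 8.3
position: [0.5688, 0.0344, 0.1708]
tool_rot: [0.986, 0.165, -0.003, -0.001]
ft_force: [0.3, -0.2, -0.4]
grip_width: 0.0156
```

apply_moves(
  series=[
    [0, 0, 0.8, 0, 0, 0, 0],
    [0, 0, 1.6, 0, 0, 0, 0],
    [0, 0, 2.4, 0, 0, 0, 0],
    [0, 0, 3.2, 0, 0, 0, 0],
    [0, 0, 3.2, 0, 0, 0, 0],
  ],
)

```text
time: 8.72
position: [0.5701, 0.0328, 0.14]
tool_rot: [0.987, 0.164, -0.001, -0.0]
ft_force: [-0.8, -0.0, -1.5]
grip_width: 0.0155
```

apply_moves(
  series=[
    [0, 0, 0.4, 0, 0, 0, 0],
    [0, 0, 0.8, 0, 0, 0, 0],
    [0, 0, 1.1, 0, 0, 0, 0],
    [0, 0, 1.1, 0, 0, 0, 0],
  ],
)

```text
time: 9.05
position: [0.5708, 0.0326, 0.13]
tool_rot: [0.987, 0.164, -0.0, -0.0]
ft_force: [-1.0, -1.0, -0.4]
grip_width: 0.0153
```

apply_moves(
  series=[
    [0, 0, 0.1, 0, 0, 0, 0],
    [0, 0, 0.2, 0, 0, 0, 0],
    [0, 0, 0.3, 0, 0, 0, 0],
    [0, 0, 0.3, 0, 0, 0, 0],
  ],
)

```text
time: 9.38
position: [0.5711, 0.0327, 0.1275]
tool_rot: [0.987, 0.164, 0.0, -0.0]
ft_force: [-0.3, 0.0, -0.1]
grip_width: 0.0152
```

```bash
python3 - <<'E'
from h import *
s=robot.camera("scene");o=robot.get_obs();im=robot.camera("wrist")
a=cv2.resize(s[110:310,230:430],(400,400),interpolation=2);b=cv2.resize(im[130:410,140:420],(400,400),interpolation=2)
cv2.imwrite("pics/w8.png",np.hstack([a,b])[:,:,::-1]);print(o["time"],o["position"],o["ft_force"],o["grip_width"])
E
```

```text
9.4333 [0.57107183 0.03266823 0.1275825 ] [-0.67106586 -0.30827485 -0.21431585] 0.015481259200093517
```

View pics/w8.png

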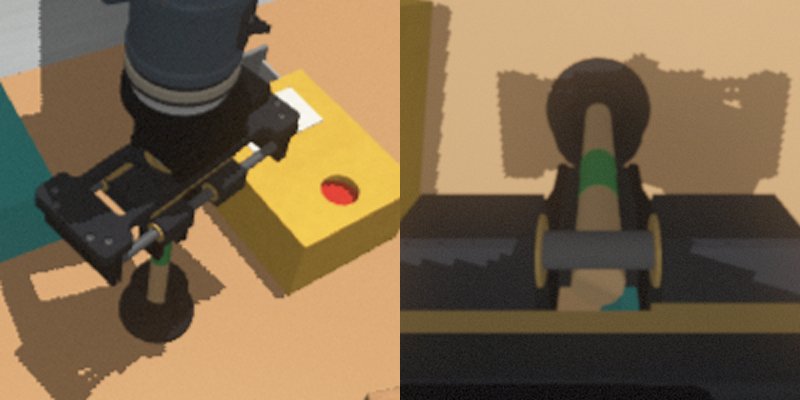

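The dowel is inside the stand, its lower part entering at scene crop (157,300). Releasing, then retreating straight up.

apply_moves(
  series=[
    [0, 0, 0, 0, 0, 0, 0.25],
    [0, 0, 0, 0, 0, 0, 0.3],
    [0, 0, 0, 0, 0, 0, 0.4],
    [0, 0, 0, 0, 0, 0, 0.7],
    [0, 0, 0, 0, 0, 0, 1],
  ],
)

```text
time: 9.9
position: [0.5711, 0.0327, 0.1276]
tool_rot: [0.987, 0.164, 0.0, 0.0]
ft_force: [-0.7, -0.8, -0.1]
grip_width: 0.0386
```

apply_moves(
  series=[
    [0, 0, 0, 0, 0, 0, 1],
    [0, 0, 0, 0, 0, 0, 1],
    [0, 0, 0, 0, 0, 0, 1],
    [0, 0, 0, 0, 0, 0, 1],
    [0, 0, 0, 0, 0, 0, 1],
  ],
)

```text
time: 10.32
position: [0.571, 0.0327, 0.1275]
tool_rot: [0.987, 0.164, -0.0, -0.0]
ft_force: [0.0, 0.7, 0.2]
grip_width: 0.0716
```

apply_moves(
  series=[
    [0, 0, -1, 0, 0, 0, 1],
    [0, 0, -3, 0, 0, 0, 1],
    [0, 0, -6, 0, 0, 0, 1],
    [0, 0, -9, 0, 0, 0, 1],
    [0, 0, -12, 0, 0, 0, 1],
  ],
)

```text
time: 10.73
position: [0.5708, 0.0327, 0.2494]
tool_rot: [0.987, 0.164, -0.0, -0.0]
ft_force: [0.5, -0.2, 0.4]
grip_width: 0.0866
```

apply_moves(
  series=[
    [-3, 2, -2, 0, 0, 0, 1],
    [-6, 4, -4, 0, 0, 0, 1],
    [-6, 7, -4, 0, 0, 0, 1],
    [-6, 10, -4, 0, 0, 0, 1],
    [-6, 10, -4, 0, 0, 0, 1],
  ],
)

```text
time: 11.15
position: [0.5488, -0.0864, 0.2896]
tool_rot: [0.987, 0.162, 0.003, 0.003]
ft_force: [1.4, 0.1, 0.4]
grip_width: 0.0874
```

```bash
python3 - <<'E'
from h import *
s=robot.camera("scene");t=robot.camera("top");o=robot.get_obs()
cv2.imwrite("pics/s9.png",np.hstack([cv2.resize(s,(400,300)),cv2.resize(t,(400,300))])[:,:,::-1]);print(o["time"],o["position"],o["ft_force"],o["grip_width"])
E
```

```text
11.25 [ 0.54657919 -0.08221889  0.28818249] [-0.31131158  0.50006077  0.31149384] 0.08703185757321662
```

View pics/s9.png

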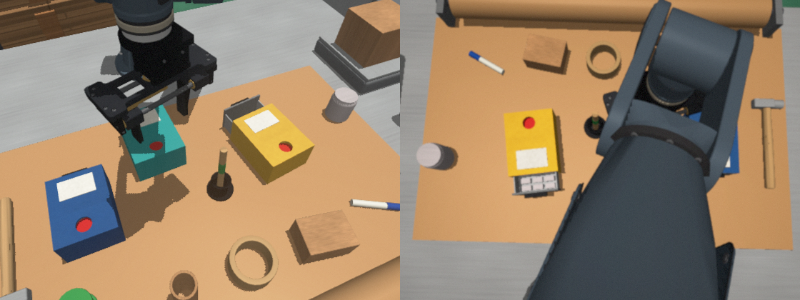

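The dowel stands upright in its stand (scene (222,170)), and the yellow drawer is out at (240,110). The blue and teal drawers are shut, and the arm is clear of everything.

```bash
python3 -c "
from rig import robot
print(robot.hand_in())"
```

```text
the job is handed in; nothing more can be done
None
```

The job is done and handed in at about 11.3 s, against the 43 s limit. I took the dowel from its stand, pushed it through the yellow box's hole until the catch let go and the drawer sprang out, and put it back.

- **Final picture:** the dowel stands upright in its stand, the yellow drawer is out, and the blue and teal drawers are shut. The gripper is open and touching nothing.
- **Grip point:** I held the dowel about 25 mm above the middle of its green band. With the tool pointing down, gripping at the band would have put the dowel's top into the gripper body.
- **Forces:** the highest wrist force read at the end of a move was about 7 N while pressing the catch. Forces during the moves were not recorded.
- **Disagreement between views:** the cameras differed by 2–4 mm on the hole and stand positions (over 10 mm on the green band at first), but the hole and socket had enough play for this not to matter. No check failed.

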